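Show the shop assistant what to fetch

ROBOT

A 6-joint arm with a two-finger parallel gripper is mounted at the origin on the work surface. World frame = base frame: x ahead of the robot, y to its left, z up, the work surface at z = 0. Lengths are in mm, angles in rad, forces in N, time in s.
With the tool pointing down it reaches from about 275 to 1000 mm from the base axis. Payload 8.4 kg.
Tool frame: the origin (TCP) lies midway between the tips of the shut fingers; the grasp point (between the pads) lies 19 mm behind it; z points along the fingers, x is the direction in which the jaws open and shut, and the axes are right-handed (so a half turn about z gives the same grasp; the last joint's range is limited). The gripper opens to 85 mm and grips with 20 to 120 N. Pads are 22 mm wide; open, the fingers measure 114 mm over their backs; the gripper's body (76 mm by 85 mm) begins 54 mm behind the grasp point. The pads swing forward as they close: fully open they stand 13 mm farther back than shut.
Start: joints at [-1.231, 0.353, 1.633, -0, 1.155, -0.002], TCP at [209.488, -588.848, 231.281] pointing down, gripper open.
Joint ranges: [-2.63, 2.63], [-0.92, 2.1], [0.06, 2.66], [-1.3, 4.44], [0, 2.69], [-3.02, 3.02]. Speed limits (rad/s): [2.22, 2.22, 2.79, 3.14, 3.14, 3.14].

INTERFACE

Orientations are given as [roll, pitch, yaw] about the fixed x, y, z axes, in that order (R = Rz(yaw) Ry(pitch) Rx(roll)).
In Python, from rig import sense, grab_frame, camera_model, job gives the robot as it stands.
- The arm moves only by the tool arm_command, never from a script. Its argument "plan" is a list of rows, each an object with "translation": the shift along the tool's x, y, z in cm, a list of three; "twist": the turn about the tool's z in rad; "gripper": the opening, from 0 (shut) to 1 (fully open). A call has exactly 5 rows; each row is the pose to reach, as a shift and turn from the pose measured when the call began, along the tool's axes at that moment; what a row does not reach only later rows make up. A row lasts 1/12 s, in which the tool goes at most 41.7 mm and 7.16 degrees, less where a joint would pass 70% of its speed; a pose out of reach is approached as far as the arm can. A call with a gripper value outside its range is refused whole. The fingers move at their own pace and stop on an object; "squeeze" is the grip in N (left out, the last holds). Time passes only in rows, so rows that repeat a pose let the fingers close, or fill a call up. It gives the time, the measured TCP pose, the force and the opening at its end, in the units of the state.
- sense(): the state, without advancing time (a new reading comes with each control period).
- grab_frame(name): name is "scene" or "top" or "wrist"; returns the picture (420x560x3 uint8, blue, green, red); there is no depth.
- camera_model(name): a dict with "fx", "fy", "cx", "cy" (pixels), "pose" (4x4, takes a point from camera to world coordinates). Camera axes: x right, y down, z forward; pixel columns grow to the right and rows downward; lengths in mm; the calibration is good to about 2 mm. A picture is of the moment at which its call begins: read the wrist's pose just before it. camera_model takes no time and is no camera call; for the wrist camera it gives the pose at the moment of the call.
- job.sign_off(): hands the job in, once; it reports no verdict.
The state is a dict: "clock": time; "qpos": joint angles; "qvel": joint speeds; "joint_efforts": joint torques, N m; "eef_pos": TCP position; "tcp_rot": TCP orientation; "contact_force": force on the tool from outside, world axes, zero at the start; "wrist_torque": the same for the moment, N m; "opening": opening from 0.0 (shut) to 1.0 (fully open).
Only numpy, scipy, OpenCV 4.12 (cv2) and the standard library are available. Lean on these libraries where they do the work, as an engineer would, in place of code of your own. Each camera call takes 0.05 s, during which the arm holds its last target.

TASK

Show the assistant what to fetch: press the yellow call button down and let it go; then bring the fingertips straight above the middle of the blue paint tin's lid, about 2 to 3 cm over it, and stay there for about two seconds, and after that do the same over the middle of the bin of brass nuts. Do not touch or move any tin, bin or other loose thing, and travel well above (some 10 cm) the wrong tins and bins so that you never seem to point at one. Finish with the hand clear of everything.

Things in the scene. Friction and masses are not known exactly. Their poses are not given: they have to be found in the camera images.
- call (a joint): travel of the yellow call button, in m: 0 released, about 0.006 fully down; a spring pushes it back, fully down takes 5 N
- call_top (a point): centre of the top of the yellow round call button (36 mm across, in a black housing fixed to the counter); pressed straight down
- tin_blue: blue paint tin: upright steel cylinder, 68 mm across, 85 mm tall, with a blue lid and a blue label band; loose. Origin: centre of its underside; z up, so the middle of the lid is 85 mm above the origin
- tin_red: red paint tin: upright steel cylinder, 68 mm across, 85 mm tall, with a red lid and a red label band; loose. Origin: centre of its underside; z up, so the middle of the lid is 85 mm above the origin
- tin_green: green paint tin: upright steel cylinder, 68 mm across, 85 mm tall, with a green lid and a green label band; loose. Origin: centre of its underside; z up, so the middle of the lid is 85 mm above the origin
- bin_nuts: small red open-topped parts bin (100 x 80 mm, 50 mm tall) filled with brass hexagon nuts to just below the rim; loose. Origin: centre of its underside; z up, so the middle of its mouth, level with the rim, is 50 mm above the origin
- bin_bolts: small red open-topped parts bin (100 x 80 mm, 50 mm tall) filled with bright steel bolts to just below the rim; loose. Origin: centre of its underside; z up, so the middle of its mouth, level with the rim, is 50 mm above the origin
- bin_washers: small red open-topped parts bin (100 x 80 mm, 50 mm tall) filled with flat black rubber washers to just below the rim; loose. Origin: centre of its underside; z up, so the middle of its mouth, level with the rim, is 50 mm above the origin
- screwdriver: loose screwdriver lying at the back of the work area, to be left alone
- spanner: loose steel spanner lying at the back of the work area, to be left alone
- tape: loose grey ring (roll core), 90 mm across, 25 mm tall, lying flat on the left, to be left alone

How it is judged (in metres and radians):
On the way, in this order (a step that is already met when the one before it is completed fails the run):
1. the call button is pressed down (value of joint call above 0.0045 m), for 0.05 s.
2. the button is let go (value of joint call below 0.0015 m), for 0.1 s.
3. the fingertips dwell just above the middle of the blue tin's lid (horizontal distance between the grasp point and tin_blue below 0.025 m and z of the grasp point in the frame of tin_blue between 0.105 and 0.16 m), for 1.5 s.
4. the fingertips dwell just above the middle of the bin of brass nuts (horizontal distance between the grasp point and bin_nuts below 0.025 m and z of the grasp point in the frame of bin_nuts between 0.065 and 0.125 m), for 1.5 s.
At the end, for the whole second after the job is handed in: Button pressed over 4.5 mm and let go; then the grasp point stayed 1.5 s within 25 mm sideways of the blue lid's middle, 20 to 75 mm above it, then so over the nut bin (15 to 75 mm above its rim). Now button up, tins and bins upright, at rest, all loose things within 15 mm of their start (distance of each of tin_blue, tin_red, tin_green, bin_nuts, bin_bolts, bin_washers, screwdriver, spanner, tape from where it was at the start of the episode below 0.015 m and value of joint call below 0.0015 m and angle between each of tin_blue, tin_red, tin_green, bin_nuts, bin_bolts, bin_washers's own z axis and vertical below 0.1 rad and linear speed of each of tin_blue, tin_red, tin_green, bin_nuts, bin_bolts, bin_washers, screwdriver, spanner, tape below 0.02 m/s); the robot touches nothing.
It fails at once if a tin or bin is touched by the robot (contact force between any of the fingers, the arm and tin_blue above 0.5 N or contact force between any of the fingers, the arm and tin_red above 0.5 N or contact force between any of the fingers, the arm and tin_green above 0.5 N or contact force between any of the fingers, the arm and bin_nuts above 0.5 N or contact force between any of the fingers, the arm and bin_bolts above 0.5 N or contact force between any of the fingers, the arm and bin_washers above 0.5 N).
It fails at once if a loose thing is pushed, lifted or carried (distance of any of tin_blue, tin_red, tin_green, bin_nuts, bin_bolts, bin_washers, screwdriver, spanner, tape from where it was at the start of the episode above 0.015 m).
It fails at once if another loose thing is touched by the robot (contact force between any of the fingers, the arm and screwdriver above 0.5 N or contact force between any of the fingers, the arm and spanner above 0.5 N or contact force between any of the fingers, the arm and tape above 0.5 N).
It fails at once if the fingertips come down to point at a wrong tin or bin ((horizontal distance between the grasp point and tin_red below 0.03 m and z of the grasp point in the frame of tin_red between -0.015 and 0.16 m) or (horizontal distance between the grasp point and tin_green below 0.03 m and z of the grasp point in the frame of tin_green between -0.015 and 0.16 m) or (horizontal distance between the grasp point and bin_bolts below 0.03 m and z of the grasp point in the frame of bin_bolts between -0.05 and 0.125 m) or (horizontal distance between the grasp point and bin_washers below 0.03 m and z of the grasp point in the frame of bin_washers between -0.05 and 0.125 m)).
It also fails if it takes over 64 s, if anything falls off the work surface, if the arm or the gripper's body presses on something with over 40 N, if the wrist force passes 120 N, or if a joint passes its speed limit or range.

## Working session

There is one attempt and no reset: what is moved stays moved. The work goes in short steps, Python scripts to look and compute and a tool call to move; the robot and the scene stay as the last step left them, time stands still between calls to the robot, and variables do not carry over. Pictures are saved under pics/ and viewed, and the job is handed in when it is done.

Besides the shell and the picture viewer there is one more tool, called after "Request:" by a JSON object that holds its "method" and its "body". arm_command: Moves the arm, as the interface text tells. Its arguments: {"type":"object","properties":{"plan":{"type":"array","items":{"type":"object","properties":{"translation":{"type":"array","items":{"type":"number"}},"twist":{"type":"number"},"gripper":{"type":"number"}}}},"squeeze":{"type":"number"}},"required":["plan"]}

```bash
mkdir -p pics; python3 - <<'E'
from rig import sense, grab_frame, camera_model
import cv2
for n in ("top","scene"):
    cv2.imwrite(f"pics/{n}0.png",grab_frame(n)); m=camera_model(n); print(n,m)
s=sense();print(s)
E
```

```text
top {'fx': 421.8267332476193, 'fy': 421.8267332476193, 'cx': 279.80733962832136, 'cy': 208.59499099686656, 'pose': array([[-1.00356825e-01, -9.69644684e-01,  2.22974649e-01,
         4.13060518e+02],
       [-9.94951294e-01,  9.76565780e-02, -2.31325449e-02,
         5.90333491e+01],
       [ 6.55407977e-04, -2.24170424e-01, -9.74549738e-01,
         9.47061612e+02],
       [ 0.00000000e+00,  0.00000000e+00,  0.00000000e+00,
         1.00000000e+00]])}
scene {'fx': 467.8757186691617, 'fy': 467.8757186691617, 'cx': 286.58993058277366, 'cy': 215.81257629551536, 'pose': array([[-7.67786855e-01,  4.78985278e-01, -4.25530784e-01,
         1.06687031e+03],
       [ 6.40669616e-01,  5.80972581e-01, -5.02009267e-01,
         6.43233573e+02],
       [ 6.76666953e-03, -6.58060760e-01, -7.52934425e-01,
         8.98770178e+02],
       [ 0.00000000e+00,  0.00000000e+00,  0.00000000e+00,
         1.00000000e+00]])}
{'clock': 0.1, 'qpos': array([-1.23142681e+00,  3.53544931e-01,  1.63402027e+00,  3.42741063e-07,
        1.15517704e+00, -2.43227091e-03]), 'qvel': array([ 1.96428620e-05, -3.59741868e-04, -1.44051474e-03, -5.62460977e-04,
        2.12615375e-03,  1.32619857e-03]), 'joint_efforts': array([-5.32456743e-04, -6.06352329e+01, -3.42816675e+01, -4.90825983e-05,
        3.81749807e-03,  1.78701436e-05]), 'eef_pos': array([ 209.34072466, -588.480476  ,  230.6748536 ]), 'tcp_rot': array([-3.14158954e+00,  1.14958167e-03, -1.22899468e+00]), 'contact_force': array([ 0.32352597, -0.3436717 , -0.54938151]), 'wrist_torque': array([ 0.004913  , -0.02456466, -0.00242832]), 'opening': 1.0015861313927688}
```

View pics/top0.png

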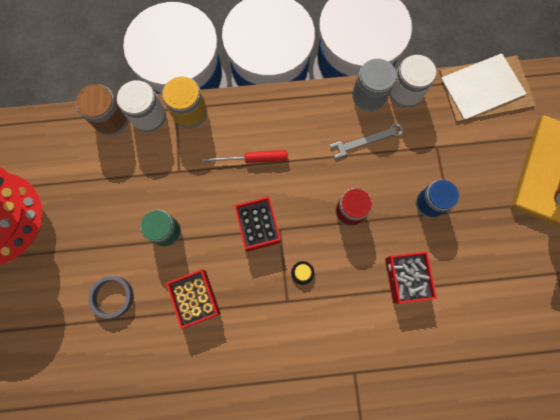

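View pics/scene0.png

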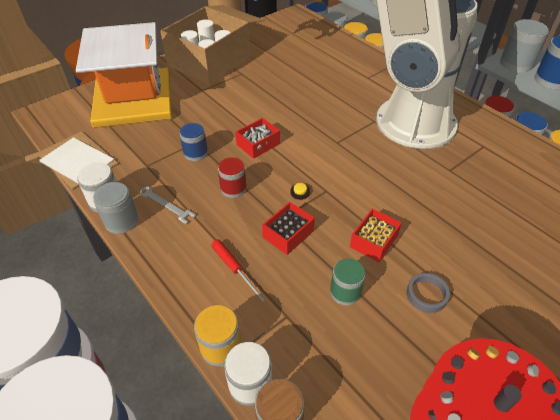

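Top view: yellow button at (303,272), blue lid at (441,194), nut bin at (193,300), red lid at (355,205), green lid at (158,226), washers at (258,223) and bolts at (412,278). The scene view agrees: button (300,189), blue lid about (192,134), nuts about (376,233).

```bash
cat > h.py <<'E'
import numpy as np,cv2
from rig import camera_model
def ray(n,u,v):
    m=camera_model(n);P=m['pose'];d=P[:3,:3]@np.array([(u-m['cx'])/m['fx'],(v-m['cy'])/m['fy'],1]);return P[:3,3],d/np.linalg.norm(d)
def atz(n,u,v,z):
    o,d=ray(n,u,v);return o+d*(z-o[2])/d[2]
def tri(a,b):
    (o,d),(p,e)=ray(*a),ray(*b)
    t=np.linalg.lstsq(np.c_[d,-e],p-o,rcond=None)[0];x,y=o+d*t[0],p+e*t[1];return (x+y)/2,np.linalg.norm(x-y)
def proj(n,X):
    m=camera_model(n);P=m['pose'];c=P[:3,:3].T@(np.array(X)-P[:3,3]);return m['fx']*c[0]/c[2]+m['cx'],m['fy']*c[1]/c[2]+m['cy']
E
python3 - <<'E'
from h import *
for n in("top","scene"):
    im=cv2.imread(f"pics/{n}0.png");hsv=cv2.cvtColor(im,cv2.COLOR_BGR2HSV)
    m=cv2.inRange(hsv,(22,150,120),(35,255,255))
    _,_,st,c=cv2.connectedComponentsWithStats(m)
    for s,q in zip(st,c):
        if s[4]>40 and s[4]<3000: print(n,"yel",s,q)
np.set_printoptions(precision=1,suppress=True)
for k,u,v,z in(("blue",441,194,85),("red",355,205,85),("green",158,226,85),("nuts",193,299,50),("wash",258,223,50),("bolts",412,278,50),("btn",303,272,25)): 
    X=atz("top",u,v,z);print(k,X,"scene",np.array(proj("scene",X)))
# enlarge crops
t=cv2.imread("pics/top0.png");s=cv2.imread("pics/scene0.png")
f=lambda im,u,v:cv2.resize(im[v-32:v+33,u-32:u+33],(260,260),interpolation=cv2.INTER_CUBIC)
cv2.imwrite("pics/crops.png",np.vstack([np.hstack([f(t,441,194),f(t,193,299),f(t,303,272)]),np.hstack([f(s,192,138),f(s,376,233),f(s,300,189)])]))
E
```

```text
top yel [295 264  16  17 208] [302.52884615 271.89903846]
scene yel [294 183  13  12 128] [299.7578125 188.4921875]
blue [ 607.7 -303.7   85. ] scene [192.  130.3]
red [ 602.2 -119.4   85. ] scene [232.7 164.8]
green [598.7 294.   85. ] scene [348.3 267.2]
nuts [444.5 236.7  50. ] scene [376. 226.]
wash [591.2  87.9  50. ] scene [288.1 219.2]
bolts [ 441.4 -223.8   50. ] scene [258.3 130.4]
btn [478.6   1.3  25. ] scene [299.7 185.5]
```

View pics/crops.png

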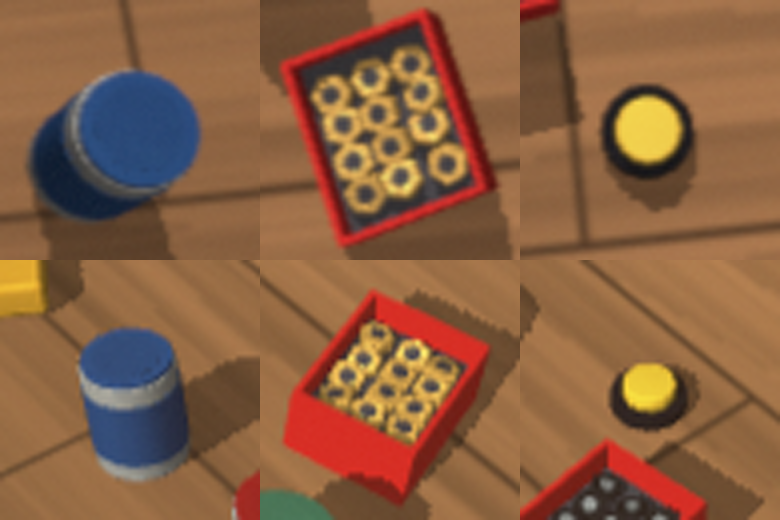

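```bash
python3 - <<'E'
from h import *
np.set_printoptions(precision=1,suppress=True)
print(tri(("top",302.5,271.7),("scene",300,187.3)))
X=atz("top",302.5,271.7,25);print(X)
for u in (441,442.5,443.5):
  X=atz("top",u,194.3,85);print(X,proj("scene",X), tri(("top",u,194.3),("scene",191.8,130.5)))
from rig import sense
s=sense();y=s['tcp_rot'][2]
from scipy.spatial.transform import Rotation as R
R_=R.from_euler('xyz',s['tcp_rot']).as_matrix();print(R_)
print(R_.T@(np.array([479,1.5,231])-s['eef_pos'])/10)
E
```

```text
(array([479.3,   2.5,  19.8]), np.float64(1.3899693386216803))
[479.4   2.3  25. ]
[ 607.  -303.6   85. ] (np.float64(192.18165875373165), np.float64(130.22102651317766)) (array([ 607.6, -304.5,   83.6]), np.float64(0.6649420456887314))
[ 606.7 -306.7   85. ] (np.float64(191.66081710605653), np.float64(129.61276016095516)) (array([ 606.9, -307.6,   81.9]), np.float64(1.230253588310599))
[ 606.5 -308.9   85. ] (np.float64(191.31436140050846), np.float64(129.20815091136637)) (array([ 606.5, -309.6,   80.7]), np.float64(2.496959438699677))
[[ 0.3 -0.9 -0. ]
 [-0.9 -0.3  0. ]
 [-0.  -0.  -1. ]]
[-46.5 -45.2   0. ]
```

Request:
{"method": "arm_command", "body": {"plan": [{"translation":[-2.8,-2.7,0],"twist":-0.12,"gripper":0},{"translation":[-5.6,-5.4,0],"twist":-0.24,"gripper":0},{"translation":[-8.4,-8.1,0],"twist":-0.36,"gripper":0},{"translation":[-11.2,-10.8,0],"twist":-0.48,"gripper":0},{"translation":[-14,-13.5,0],"twist":-0.6,"gripper":0}]}}

```text
clock: 0.52
eef_pos: [289.7, -409.4, 230.4]
tcp_rot: [-3.141, 0.002, -0.624]
contact_force: [1.0, -0.6, -0.1]
opening: 0.299
```

Request:
{"method": "arm_command", "body": {"plan": [{"translation":[-0.7,-3.9,0],"twist":-0.125,"gripper":0},{"translation":[-1.5,-7.8,0],"twist":-0.25,"gripper":0},{"translation":[-2.3,-11.7,0],"twist":-0.375,"gripper":0},{"translation":[-3.1,-15.6,0],"twist":-0.5,"gripper":0},{"translation":[-3.9,-19.5,0],"twist":-0.624,"gripper":0}]}}

```text
clock: 0.93
eef_pos: [372.1, -226.5, 230.7]
tcp_rot: [-3.14, 0.001, 0.002]
contact_force: [1.6, -0.9, 0.6]
opening: 0.002
```

Yaw is now 0, so tool x = world x, tool y = −world y and tool z = down.

Request:
{"method": "arm_command", "body": {"plan": [{"translation":[1.8,-3.6,0],"twist":0,"gripper":0},{"translation":[3.6,-7.2,0],"twist":0,"gripper":0},{"translation":[5.4,-10.8,0],"twist":0,"gripper":0},{"translation":[7.2,-14.4,0],"twist":0,"gripper":0},{"translation":[9.0,-18.0,0],"twist":0,"gripper":0}]}}

```text
clock: 1.35
eef_pos: [462.0, -44.3, 230.9]
tcp_rot: [-3.14, 0.001, 0.002]
contact_force: [1.6, -1.8, 0.9]
opening: 0.003
```

Request:
{"method": "arm_command", "body": {"plan": [{"translation":[1.0,-2.5,2],"twist":0,"gripper":0},{"translation":[1.7,-4.9,4],"twist":0,"gripper":0},{"translation":[1.7,-4.9,7],"twist":0,"gripper":0},{"translation":[1.7,-4.9,10],"twist":0,"gripper":0},{"translation":[1.7,-4.9,12],"twist":0,"gripper":0}]}}

```text
clock: 1.77
eef_pos: [477.6, 5.7, 108.5]
tcp_rot: [-3.14, 0.003, 0.004]
contact_force: [-1.2, -0.7, 0.5]
opening: 0.002
```

Request:
{"method": "arm_command", "body": {"plan": [{"translation":[0.1,0.3,1.5],"twist":0,"gripper":0},{"translation":[0.1,0.3,3],"twist":0,"gripper":0},{"translation":[0.1,0.3,4.5],"twist":0,"gripper":0},{"translation":[0.1,0.3,5.8],"twist":0,"gripper":0},{"translation":[0.1,0.3,5.8],"twist":0,"gripper":0}]}}

```text
clock: 2.18
eef_pos: [476.6, 2.8, 48.3]
tcp_rot: [-3.14, 0.007, 0.004]
contact_force: [0.0, -0.2, 0.1]
opening: -0.002
```

```bash
python3 - <<'E'
from h import *
from rig import sense,grab_frame
s=sense();print(s['eef_pos'],s['contact_force'])
a=grab_frame("top");b=grab_frame("scene")
f=lambda im,u,v:cv2.resize(im[v-50:v+50,u-50:u+50],(390,390),interpolation=cv2.INTER_CUBIC)
cv2.imwrite("pics/btn.png",np.hstack([f(a,303,262),f(b,300,180)]))
X=[479,2,21];print(proj("top",X),proj("scene",X),proj("scene",s['eef_pos']))
E
```

```text
[476.58401163   2.79519197  48.30162093] [ 0.00648394 -0.17317731  0.11938412]
(np.float64(302.5497738835025), np.float64(272.011728645292)) (np.float64(299.7199027830143), np.float64(186.78516560705822)) (np.float64(300.91882405537325), np.float64(179.11051674975184))
```

View pics/btn.png

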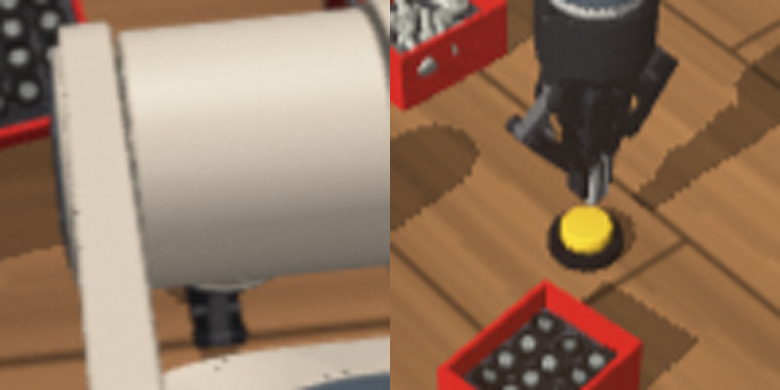

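The scene view shows the shut fingertips (crop 592,200) directly over the yellow cap (587,228). Next I lower gently and watch the force.

Request:
{"method": "arm_command", "body": {"plan": [{"translation":[0.2,0.1,0.7],"twist":0,"gripper":0},{"translation":[0.2,0.1,1.4],"twist":0,"gripper":0},{"translation":[0.2,0.1,2.0],"twist":0,"gripper":0},{"translation":[0.2,0.1,2.3],"twist":0,"gripper":0},{"translation":[0.2,0.1,2.3],"twist":0,"gripper":0}]}}

```text
clock: 2.7
eef_pos: [479.4, 1.8, 26.6]
tcp_rot: [-3.14, 0.006, 0.004]
contact_force: [-0.6, -0.7, 0.1]
opening: 0.0
```

Request:
{"method": "arm_command", "body": {"plan": [{"translation":[0,0,0.1],"twist":0,"gripper":0},{"translation":[0,0,0.2],"twist":0,"gripper":0},{"translation":[0,0,0.3],"twist":0,"gripper":0},{"translation":[0,0,0.4],"twist":0,"gripper":0},{"translation":[0,0,0.4],"twist":0,"gripper":0}]}}

```text
clock: 3.12
eef_pos: [479.3, 1.8, 22.6]
tcp_rot: [-3.14, 0.006, 0.003]
contact_force: [-0.4, 0.1, -0.1]
opening: -0.003
```

Request:
{"method": "arm_command", "body": {"plan": [{"translation":[0,0,0.1],"twist":0,"gripper":0},{"translation":[0,0,0.2],"twist":0,"gripper":0},{"translation":[0,0,0.3],"twist":0,"gripper":0},{"translation":[0,0,0.4],"twist":0,"gripper":0},{"translation":[0,0,0.4],"twist":0,"gripper":0}]}}

```text
clock: 3.53
eef_pos: [479.5, 1.8, 18.5]
tcp_rot: [-3.14, 0.005, 0.003]
contact_force: [-0.9, -0.6, 3.6]
opening: -0.004
```

Request:
{"method": "arm_command", "body": {"plan": [{"translation":[0,0,0.05],"twist":0,"gripper":0},{"translation":[0,0,0.1],"twist":0,"gripper":0},{"translation":[0,0,0.15],"twist":0,"gripper":0},{"translation":[0,0,0.2],"twist":0,"gripper":0},{"translation":[0,0,0.2],"twist":0,"gripper":0}]}}

```text
clock: 3.95
eef_pos: [479.5, 1.9, 16.5]
tcp_rot: [-3.14, 0.005, 0.003]
contact_force: [-0.5, 0.1, 5.0]
opening: 0.002
```

Request:
{"method": "arm_command", "body": {"plan": [{"translation":[0,0,0.05],"twist":0,"gripper":0},{"translation":[0,0,0.1],"twist":0,"gripper":0},{"translation":[0,0,0.15],"twist":0,"gripper":0},{"translation":[0,0,0.15],"twist":0,"gripper":0},{"translation":[0,0,0.15],"twist":0,"gripper":0}]}}

```text
clock: 4.37
eef_pos: [479.6, 1.8, 15.8]
tcp_rot: [-3.14, 0.005, 0.003]
contact_force: [-4.9, 0.4, 18.9]
opening: -0.001
```

The force jumped to 19 N with little travel, so the button is at its stop. I release and rise.

Request:
{"method": "arm_command", "body": {"plan": [{"translation":[0,0,-1],"twist":0,"gripper":0},{"translation":[0,0,-2],"twist":0,"gripper":0},{"translation":[0,0,-5],"twist":0,"gripper":0},{"translation":[0,0,-8.5],"twist":0,"gripper":0},{"translation":[0,0,-12],"twist":0,"gripper":0}]}}

```text
clock: 4.78
eef_pos: [479.3, 1.6, 137.0]
tcp_rot: [-3.14, 0.007, 0.004]
contact_force: [0.3, 0.3, 0.3]
opening: -0.003
```

Request:
{"method": "arm_command", "body": {"plan": [{"translation":[0,0,-3],"twist":0,"gripper":0},{"translation":[0,0,-6],"twist":0,"gripper":0},{"translation":[0,0,-9],"twist":0,"gripper":0},{"translation":[0,0,-11],"twist":0,"gripper":0},{"translation":[0,0,-11],"twist":0,"gripper":0}]}}

```text
clock: 5.2
eef_pos: [482.2, 1.5, 251.7]
tcp_rot: [-3.14, -0.0, 0.004]
contact_force: [0.3, -0.6, 1.0]
opening: -0.001
```

```bash
python3 - <<'E'
from h import *
from rig import sense,grab_frame
s=sense();print(s['eef_pos'],s['contact_force'],s['clock'])
cv2.imwrite("pics/scene1.png",grab_frame("scene"))
E
```

```text
[482.24285335   1.46317139 251.68429219] [ 0.34977536 -0.60891875  1.0229421 ] 5.2
```

View pics/scene1.png

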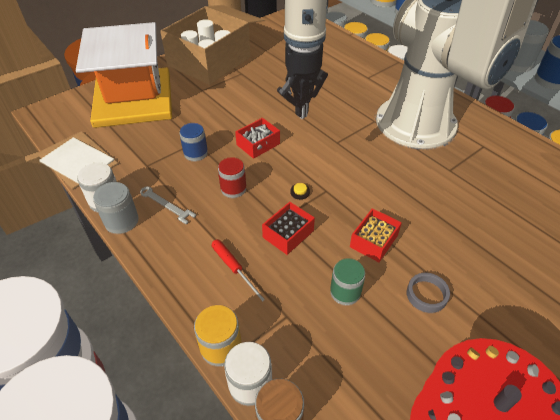

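The button at (300,189) is back up and nothing else has moved. Next is the blue tin.

Request:
{"method": "arm_command", "body": {"plan": [{"translation":[1.2,3.1,0],"twist":0,"gripper":0},{"translation":[2.5,6.1,0],"twist":0,"gripper":0},{"translation":[3.7,9.2,0],"twist":0,"gripper":0},{"translation":[5,12.2,0],"twist":0,"gripper":0},{"translation":[6.2,15.3,0],"twist":0,"gripper":0}]}}

```text
clock: 5.67
eef_pos: [543.4, -152.5, 247.6]
tcp_rot: [-3.139, 0.004, 0.004]
contact_force: [0.6, -0.2, -0.0]
opening: -0.003
```

Request:
{"method": "arm_command", "body": {"plan": [{"translation":[1.2,3.1,0],"twist":0,"gripper":0},{"translation":[2.5,6.1,0],"twist":0,"gripper":0},{"translation":[3.7,9.2,0],"twist":0,"gripper":0},{"translation":[5,12.2,0],"twist":0,"gripper":0},{"translation":[6.2,15.2,0],"twist":0,"gripper":0}]}}

```text
clock: 6.08
eef_pos: [605.6, -305.5, 245.1]
tcp_rot: [-3.138, 0.006, 0.003]
contact_force: [0.8, 0.2, 0.1]
opening: -0.001
```

Request:
{"method": "arm_command", "body": {"plan": [{"translation":[0.1,0,2.5],"twist":0,"gripper":0},{"translation":[0.1,0,5],"twist":0,"gripper":0},{"translation":[0.1,0,7],"twist":0,"gripper":0},{"translation":[0.1,0,8],"twist":0,"gripper":0},{"translation":[0.1,0,8],"twist":0,"gripper":0}]}}

```text
clock: 6.5
eef_pos: [603.9, -304.2, 161.2]
tcp_rot: [-3.135, 0.012, 0.003]
contact_force: [-0.4, 0.1, 0.7]
opening: 0.002
```

```bash
python3 - <<'E'
from h import *
from rig import sense,grab_frame
s=sense();print(s['eef_pos'],s['contact_force'],s['clock'])
b=grab_frame("scene");w=grab_frame("wrist")
f=lambda im,u,v:cv2.resize(im[v-50:v+50,u-50:u+50],(390,390),interpolation=cv2.INTER_CUBIC)
cv2.imwrite("pics/blue.png",np.hstack([f(b,195,115),cv2.resize(w,(410,390))]))
E
```

```text
[ 603.91246573 -304.17405217  161.21075236] [-0.40302193  0.0635763   0.71620765] 6.5
```

View pics/blue.png

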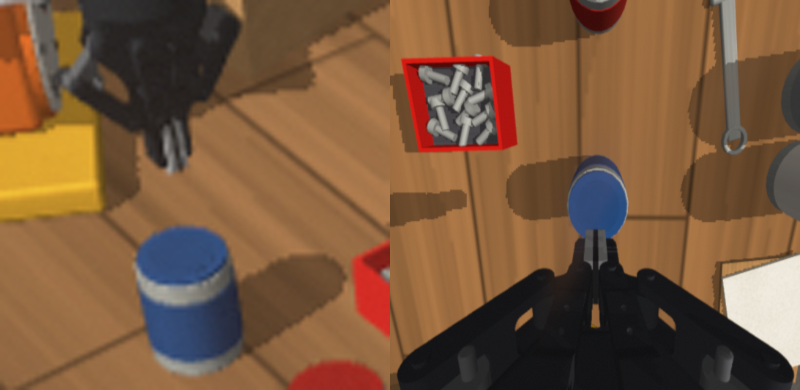

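Both views show the tips centred over the blue lid (left crop (175,165) above (185,255); wrist view at (597,232)). I descend to 112 mm and hold.

Request:
{"method": "arm_command", "body": {"plan": [{"translation":[0.3,0.1,1.5],"twist":0,"gripper":0},{"translation":[0.3,0.1,3],"twist":0,"gripper":0},{"translation":[0.3,0.1,4.2],"twist":0,"gripper":0},{"translation":[0.3,0.1,4.8],"twist":0,"gripper":0},{"translation":[0.3,0.1,4.8],"twist":0,"gripper":0}]}}

```text
clock: 7.02
eef_pos: [608.0, -305.4, 115.6]
tcp_rot: [-3.137, 0.009, 0.004]
contact_force: [0.1, 0.7, 0.3]
opening: 0.003
```

Request:
{"method": "arm_command", "body": {"plan": [{"translation":[0,0,0],"twist":0,"gripper":0},{"translation":[0,0,0],"twist":0,"gripper":0},{"translation":[0,0,0],"twist":0,"gripper":0},{"translation":[0,0,0],"twist":0,"gripper":0},{"translation":[0,0,0],"twist":0,"gripper":0}]}}

```text
clock: 7.43
eef_pos: [608.3, -305.6, 116.2]
tcp_rot: [-3.137, 0.008, 0.004]
contact_force: [0.2, 0.3, -0.1]
opening: 0.003
```

Request:
{"method": "arm_command", "body": {"plan": [{"translation":[0,0,0],"twist":0,"gripper":0},{"translation":[0,0,0],"twist":0,"gripper":0},{"translation":[0,0,0],"twist":0,"gripper":0},{"translation":[0,0,0],"twist":0,"gripper":0},{"translation":[0,0,0],"twist":0,"gripper":0}]}}

```text
clock: 7.85
eef_pos: [608.3, -305.5, 116.2]
tcp_rot: [-3.137, 0.008, 0.004]
contact_force: [-0.3, -0.3, 0.1]
opening: -0.0
```

```bash
python3 - <<'E'
from h import *
from rig import sense,grab_frame
s=sense();print(s['eef_pos'],s['contact_force'],s['clock'])
b=grab_frame("scene");a=grab_frame("top")
f=lambda im,u,v:cv2.resize(im[v-50:v+50,u-50:u+50],(390,390),interpolation=cv2.INTER_CUBIC)
cv2.imwrite("pics/blue2.png",np.hstack([f(b,195,115),f(a,441,190)]))
E
```

```text
[ 608.27703898 -305.53864071  116.1599822 ] [-0.31241511 -0.30505242  0.0909444 ] 7.85
```

View pics/blue2.png

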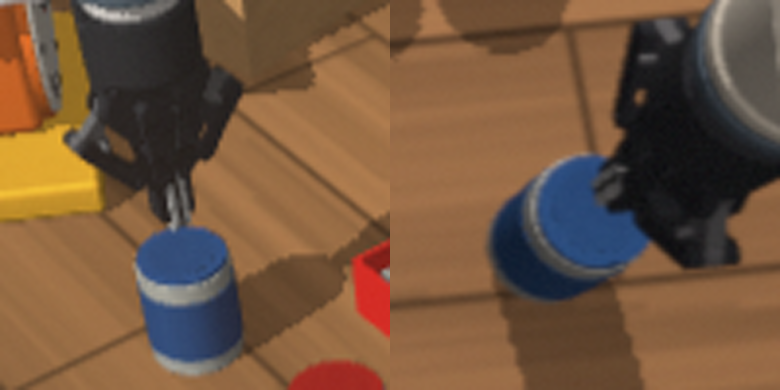

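The tips are over the lid but 31 mm up, so I lower 5 mm and keep dwelling.

Request:
{"method": "arm_command", "body": {"plan": [{"translation":[0,0,0.3],"twist":0,"gripper":0},{"translation":[0,0,0.5],"twist":0,"gripper":0},{"translation":[0,0,0.5],"twist":0,"gripper":0},{"translation":[0,0,0.5],"twist":0,"gripper":0},{"translation":[0,0,0.5],"twist":0,"gripper":0}]}}

```text
clock: 8.37
eef_pos: [608.2, -305.5, 111.1]
tcp_rot: [-3.137, 0.008, 0.004]
contact_force: [0.1, 0.5, 0.1]
opening: -0.001
```

Request:
{"method": "arm_command", "body": {"plan": [{"translation":[0,0,0],"twist":0,"gripper":0},{"translation":[0,0,0],"twist":0,"gripper":0},{"translation":[0,0,0],"twist":0,"gripper":0},{"translation":[0,0,0],"twist":0,"gripper":0},{"translation":[0,0,0],"twist":0,"gripper":0}]}}

```text
clock: 8.78
eef_pos: [608.2, -305.5, 111.1]
tcp_rot: [-3.137, 0.008, 0.004]
contact_force: [-0.4, 0.0, -0.0]
opening: -0.001
```

Request:
{"method": "arm_command", "body": {"plan": [{"translation":[0,0,0],"twist":0,"gripper":0},{"translation":[0,0,0],"twist":0,"gripper":0},{"translation":[0,0,0],"twist":0,"gripper":0},{"translation":[0,0,0],"twist":0,"gripper":0},{"translation":[0,0,0],"twist":0,"gripper":0}]}}

```text
clock: 9.2
eef_pos: [608.2, -305.5, 111.1]
tcp_rot: [-3.137, 0.008, 0.004]
contact_force: [-0.1, -0.1, 0.1]
opening: -0.0
```

Request:
{"method": "arm_command", "body": {"plan": [{"translation":[0,0,0],"twist":0,"gripper":0},{"translation":[0,0,0],"twist":0,"gripper":0},{"translation":[0,0,0],"twist":0,"gripper":0},{"translation":[0,0,0],"twist":0,"gripper":0},{"translation":[0,0,0],"twist":0,"gripper":0}]}}

```text
clock: 9.62
eef_pos: [608.2, -305.5, 111.1]
tcp_rot: [-3.137, 0.008, 0.004]
contact_force: [-0.3, -0.2, -0.0]
opening: 0.002
```

Request:
{"method": "arm_command", "body": {"plan": [{"translation":[0,0,0],"twist":0,"gripper":0},{"translation":[0,0,0],"twist":0,"gripper":0},{"translation":[0,0,0],"twist":0,"gripper":0},{"translation":[0,0,0],"twist":0,"gripper":0},{"translation":[0,0,0],"twist":0,"gripper":0}]}}

```text
clock: 10.03
eef_pos: [608.2, -305.5, 111.1]
tcp_rot: [-3.137, 0.008, 0.004]
contact_force: [-0.2, -0.4, 0.3]
opening: 0.001
```

Request:
{"method": "arm_command", "body": {"plan": [{"translation":[0,0,-2],"twist":0,"gripper":0},{"translation":[0,0,-5],"twist":0,"gripper":0},{"translation":[0,0,-8],"twist":0,"gripper":0},{"translation":[0,0,-11],"twist":0,"gripper":0},{"translation":[0,0,-14],"twist":0,"gripper":0}]}}

```text
clock: 10.45
eef_pos: [609.2, -306.1, 252.5]
tcp_rot: [-3.137, 0.008, 0.004]
contact_force: [0.1, -0.3, -0.0]
opening: -0.002
```

Request:
{"method": "arm_command", "body": {"plan": [{"translation":[-1.1,-3.6,0],"twist":0,"gripper":0},{"translation":[-2.2,-7.2,0],"twist":0,"gripper":0},{"translation":[-3.3,-10.8,0],"twist":0,"gripper":0},{"translation":[-4.4,-14.4,0],"twist":0,"gripper":0},{"translation":[-5.5,-18,0],"twist":0,"gripper":0}]}}

```text
clock: 10.87
eef_pos: [552.7, -124.9, 253.9]
tcp_rot: [-3.137, 0.008, 0.003]
contact_force: [0.8, 0.8, 0.4]
opening: -0.004
```

Request:
{"method": "arm_command", "body": {"plan": [{"translation":[-1.1,-3.6,0],"twist":0,"gripper":0},{"translation":[-2.2,-7.2,0],"twist":0,"gripper":0},{"translation":[-3.3,-10.8,0],"twist":0,"gripper":0},{"translation":[-4.4,-14.4,0],"twist":0,"gripper":0},{"translation":[-5.5,-18,0],"twist":0,"gripper":0}]}}

```text
clock: 11.28
eef_pos: [496.2, 56.4, 255.4]
tcp_rot: [-3.137, 0.007, 0.003]
contact_force: [0.7, -0.1, 0.6]
opening: 0.003
```

Request:
{"method": "arm_command", "body": {"plan": [{"translation":[-1.1,-3.6,0],"twist":0,"gripper":0},{"translation":[-2.2,-7.2,0],"twist":0,"gripper":0},{"translation":[-3.3,-10.8,0],"twist":0,"gripper":0},{"translation":[-4.4,-14.4,0],"twist":0,"gripper":0},{"translation":[-5.5,-18,0],"twist":0,"gripper":0}]}}

```text
clock: 11.7
eef_pos: [439.8, 237.9, 257.0]
tcp_rot: [-3.137, 0.007, 0.003]
contact_force: [0.7, 0.0, -0.4]
opening: -0.003
```

Request:
{"method": "arm_command", "body": {"plan": [{"translation":[0.4,0.1,3],"twist":0,"gripper":0},{"translation":[0.4,0.1,6],"twist":0,"gripper":0},{"translation":[0.4,0.1,9],"twist":0,"gripper":0},{"translation":[0.4,0.1,12],"twist":0,"gripper":0},{"translation":[0.4,0.1,12.5],"twist":0,"gripper":0}]}}

```text
clock: 12.12
eef_pos: [440.2, 236.4, 128.0]
tcp_rot: [-3.14, 0.013, 0.004]
contact_force: [-0.6, -0.5, -0.7]
opening: 0.001
```

```bash
python3 - <<'E'
from h import *
from rig import sense,grab_frame
b=grab_frame("scene");w=grab_frame("wrist")
s=sense();print(s['eef_pos'],s['contact_force'],s['clock'])
f=lambda im,u,v:cv2.resize(im[v-50:v+50,u-50:u+50],(390,390),interpolation=cv2.INTER_CUBIC)
cv2.imwrite("pics/nuts.png",np.hstack([f(b,376,215),cv2.resize(w,(410,390))]))
E
```

```text
[442.15737302 237.14100868 131.27308444] [ 1.01415377 -0.42824962  0.11100643] 12.2167
```

View pics/nuts.png

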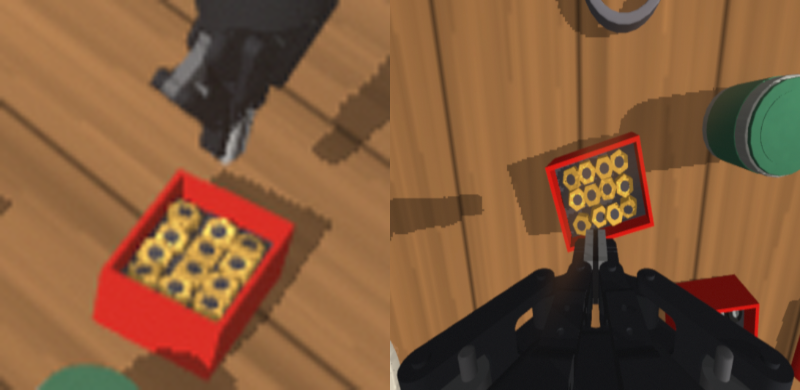

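```bash
python3 - <<'E'
from h import *
from rig import sense
s=sense();e=s['eef_pos'];print(e,proj("scene",e))
# wrist rim corners (view -> full px)
c=[(547,165),(637,134),(654,225),(570,250)]
c=[((u-390)*560/410,v*420/390) for u,v in c]
P=[atz("wrist",u,v,50) for u,v in c];print(np.round(P,1),np.mean(P,0))
t=[(161+x/4,267+y/4) for x,y in((23,65),(170,12),(233,185),(83,245))]
P=[atz("top",u,v,50) for u,v in t];print(np.round(P,1),np.mean(P,0))
sc=[(344+x/4,201+y/4) for x,y in((113,30),(230,88),(150,204),(27,147))]
P=[atz("scene",u,v,50) for u,v in sc];print(np.round(P,1),np.mean(P,0))
E
```

```text
[442.15737302 237.14100868 131.27308444] (np.float64(382.29435627397095), np.float64(202.37029004706878))
[[390.  267.9  50. ]
 [482.7 293.4  50. ]
 [506.  215.3  50. ]
 [411.8 190.3  50. ]] [447.62379179 241.74116758  50.        ]
[[482.3 289.7  50. ]
 [502.1 211.4  50. ]
 [410.3 184.4  50. ]
 [388.2 262.8  50. ]] [445.72008338 237.05539561  50.        ]
[[410.2 192.4  50. ]
 [390.5 269.   50. ]
 [491.2 297.2  50. ]
 [515.7 223.7  50. ]] [451.91461621 245.59194273  50.        ]
```

The three views put the bin middle near (447,240), with edges of about 96 x 81 mm as expected. I aim there at 75 mm.

Request:
{"method": "arm_command", "body": {"plan": [{"translation":[0.5,-0.3,1.5],"twist":0,"gripper":0},{"translation":[0.5,-0.3,3],"twist":0,"gripper":0},{"translation":[0.5,-0.3,4.5],"twist":0,"gripper":0},{"translation":[0.5,-0.3,5.4],"twist":0,"gripper":0},{"translation":[0.5,-0.3,5.4],"twist":0,"gripper":0}]}}

```text
clock: 12.63
eef_pos: [446.7, 240.3, 77.3]
tcp_rot: [-3.138, 0.01, 0.003]
contact_force: [0.8, -0.1, 0.1]
opening: 0.001
```

Request:
{"method": "arm_command", "body": {"plan": [{"translation":[0,0,0],"twist":0,"gripper":0},{"translation":[0,0,0],"twist":0,"gripper":0},{"translation":[0,0,0],"twist":0,"gripper":0},{"translation":[0,0,0],"twist":0,"gripper":0},{"translation":[0,0,0],"twist":0,"gripper":0}]}}

```text
clock: 13.05
eef_pos: [447.1, 240.5, 77.9]
tcp_rot: [-3.138, 0.009, 0.003]
contact_force: [0.4, -0.1, -0.3]
opening: 0.0
```

```bash
python3 - <<'E'
from h import *
from rig import sense,grab_frame
b=grab_frame("scene");a=grab_frame("top")
s=sense();print(s['eef_pos'],s['contact_force'],s['clock'])
f=lambda im,u,v:cv2.resize(im[v-50:v+50,u-50:u+50],(390,390),interpolation=cv2.INTER_CUBIC)
cv2.imwrite("pics/nuts2.png",np.hstack([f(b,376,215),f(a,193,299)]))
E
```

```text
[446.90794738 240.37422776  77.61100516] [-0.29868805 -0.31693737  1.70577813] 13.15
```

View pics/nuts2.png

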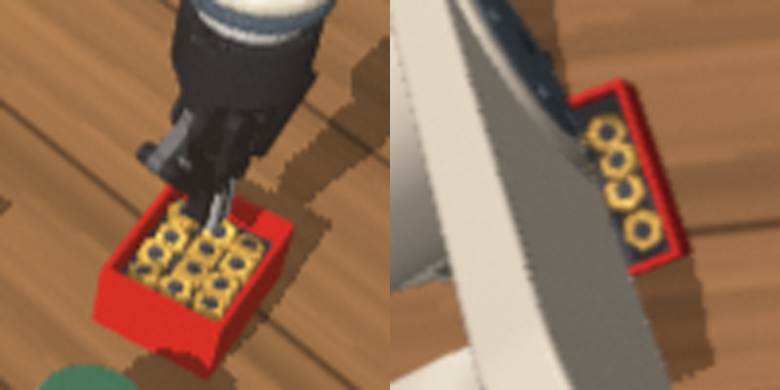

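The tips hover about 28 mm above the rim level over the middle of the nuts. I dwell, then rise.

Request:
{"method": "arm_command", "body": {"plan": [{"translation":[0,0,0],"twist":0,"gripper":0},{"translation":[0,0,0],"twist":0,"gripper":0},{"translation":[0,0,0],"twist":0,"gripper":0},{"translation":[0,0,0],"twist":0,"gripper":0},{"translation":[0,0,0],"twist":0,"gripper":0}]}}

```text
clock: 13.57
eef_pos: [446.9, 240.4, 77.6]
tcp_rot: [-3.138, 0.009, 0.003]
contact_force: [0.1, 0.1, 0.1]
opening: -0.0
```

Request:
{"method": "arm_command", "body": {"plan": [{"translation":[0,0,0],"twist":0,"gripper":0},{"translation":[0,0,0],"twist":0,"gripper":0},{"translation":[0,0,0],"twist":0,"gripper":0},{"translation":[0,0,0],"twist":0,"gripper":0},{"translation":[0,0,0],"twist":0,"gripper":0}]}}

```text
clock: 13.98
eef_pos: [446.9, 240.4, 77.6]
tcp_rot: [-3.138, 0.009, 0.003]
contact_force: [-0.2, -0.2, 0.9]
opening: 0.0
```

Request:
{"method": "arm_command", "body": {"plan": [{"translation":[0,0,0],"twist":0,"gripper":0},{"translation":[0,0,0],"twist":0,"gripper":0},{"translation":[0,0,0],"twist":0,"gripper":0},{"translation":[0,0,0],"twist":0,"gripper":0},{"translation":[0,0,0],"twist":0,"gripper":0}]}}

```text
clock: 14.4
eef_pos: [446.9, 240.4, 77.6]
tcp_rot: [-3.138, 0.009, 0.003]
contact_force: [-0.2, -0.9, 0.0]
opening: 0.001
```

Request:
{"method": "arm_command", "body": {"plan": [{"translation":[0,0,0],"twist":0,"gripper":0},{"translation":[0,0,0],"twist":0,"gripper":0},{"translation":[0,0,0],"twist":0,"gripper":0},{"translation":[0,0,0],"twist":0,"gripper":0},{"translation":[0,0,0],"twist":0,"gripper":0}]}}

```text
clock: 14.82
eef_pos: [446.9, 240.4, 77.6]
tcp_rot: [-3.138, 0.009, 0.003]
contact_force: [0.5, 0.1, 0.6]
opening: 0.002
```

Request:
{"method": "arm_command", "body": {"plan": [{"translation":[0,0,-2],"twist":0,"gripper":0},{"translation":[0,0,-5],"twist":0,"gripper":0},{"translation":[0,0,-8.5],"twist":0,"gripper":0},{"translation":[0,0,-12],"twist":0,"gripper":0},{"translation":[0,0,-15.5],"twist":0,"gripper":0}]}}

```text
clock: 15.23
eef_pos: [447.9, 239.6, 234.1]
tcp_rot: [-3.138, 0.01, 0.003]
contact_force: [0.8, 1.0, -0.5]
opening: -0.002
```

Request:
{"method": "arm_command", "body": {"plan": [{"translation":[0,0,-2],"twist":0,"gripper":0},{"translation":[0,0,-3],"twist":0,"gripper":0},{"translation":[0,0,-3],"twist":0,"gripper":0},{"translation":[0,0,-3],"twist":0,"gripper":0},{"translation":[0,0,-3],"twist":0,"gripper":0}]}}

```text
clock: 15.65
eef_pos: [447.3, 239.0, 262.2]
tcp_rot: [-3.14, 0.012, 0.003]
contact_force: [-1.2, 0.5, 0.2]
opening: -0.004
```

```bash
python3 - <<'E'
from h import *
from rig import sense,grab_frame
b=grab_frame("scene")
s=sense();print(s['eef_pos'],s['contact_force'],s['clock'],abs(s['qvel']).max())
cv2.imwrite("pics/end.png",b)
d=cv2.absdiff(b,cv2.imread("pics/scene0.png")).max(2)
for k,(u,v) in dict(blue=(192,140),red=(232,177),green=(348,282),nuts=(376,235),wash=(288,228),bolts=(258,137),btn=(300,189),drv=(237,268),span=(168,205),tape=(428,292)).items(): print(k,(d[v-15:v+15,u-15:u+15]>40).sum())
E
```

```text
[447.27314853 238.98976383 262.06819206] [-0.967696   -0.4890217  -0.05465686] 15.7 0.004683051079995549
blue 0
red 0
green 0
nuts 0
wash 0
bolts 0
btn 0
drv 0
span 0
tape 0
```

View pics/end.png

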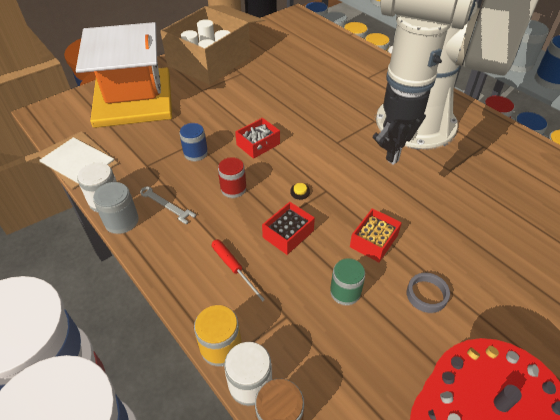

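The hand is well clear, the button is up at (300,189), and the image patches around all items match the start picture.

```bash
python3 -c "
from rig import job
print(job.sign_off())"
```

```text
the job is handed in; nothing more can be done
None
```

I pressed the yellow button and let it go, pointed at the blue tin and then at the bin of brass nuts, and handed the job in at about 15.7 s. No verdict was reported.

- **Button:** I pressed it until the force jumped to 19 N at its stop, then released it. The last picture shows it up again.
- **Blue tin:** The fingertips held for about 1.7 s at 26 mm above the lid, after about 1 s slightly higher at 31 mm. The TCP was within about 2 mm of the lid's measured middle.
- **Brass nuts:** The fingertips held for over 2 s at about 28 mm above the rim. The wrist, top and scene views put the bin's middle up to about 10 mm apart, the scene reading being the roughest. I aimed between them, at (447, 240) mm, which is within the 25 mm allowed.
- **Travel and end state:** The arm crossed the table with the fingertips at about 230 to 255 mm, well above the wrong tins and bins. It finished with the hand at 262 mm, clear of everything. Pixel comparison with the first scene picture showed no change at any tin, bin, loose thing or the button.
- **Force readings:** The only contact force came from the button. One reading of 1.7 N over the nuts did not repeat, so I took it as noise.

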